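# Fetch a dropper bottle from under the low reagent shelf with a reacher

### The arm

A 6-joint arm with a two-finger parallel gripper is mounted at the origin on the work surface; the furniture and walls round the work are solid. World frame = base frame: x ahead of the robot, y to its left, z up, the work surface at z = 0. Lengths are in m, angles in rad, forces in N, time in s.
With the tool pointing down it reaches from about 0.4 to 0.825 m from the base axis. Payload 7 kg.
Tool frame: the origin (TCP) lies on the centre line of the jaws, within the pads' length; the fingertips stand 11 mm ahead of it and the grasp point (between the pads) lies 8 mm behind it (tip_reach is the z of the fingertips in the tool frame, in m); z points along the fingers, y is the line along which they close (so a half turn about z gives the same grasp; the last joint's range is limited). The gripper opens to 85 mm and grips with 20 to 120 N. Pads are 22 mm wide; open, the fingers measure 114 mm over their backs; the gripper's body (76 mm by 85 mm) begins 54 mm behind the grasp point. The pads swing forward as they close: fully open they stand 13 mm farther back than shut.
Start: joints at [-0.869, 0.359, 0.012, 0, -1.224, -0.288], TCP at [0.271, -0.618, 0.242] pointing down, gripper open.
Joint ranges: [-3.07, 3.07], [-1.43, 2.12], [-1.02, 1.25], [-3.03, 1.67], [-3.05, -0], [-3.03, 3.03]. Speed limits (rad/s): [2.39, 2.39, 3.01, 3.14, 3.14, 3.14].

### API

Orientations are given as a unit quaternion [w, x, y, z].
In Python, from plant import * gives the robot as it stands.
- The arm moves only by the tool carry_out, never from a script. Its argument "steps" is a list of rows, each a list of 3 entries, a list of its own where there are three numbers: the shift along the tool's x, y, z in cm, then the turn about the tool's z in degrees, then the closure, from 0 (fully open) to 1 (shut). In form: [[[tx, ty, tz], roll, claw], ...]. A call has 1 to 8 rows; each row shifts and turns the commanded pose from where the row before left it, along the tool's axes as they then stand; what a row does not reach is not made up. A row lasts 1/10 s, in which the tool goes at most 50 mm and 8.59 degrees, less where a joint would pass 70% of its speed; a pose out of reach is approached as far as the arm can. A call with a gripper value outside its range is refused whole. The fingers move at their own pace and stop on an object; the grip force is fixed at half the most. Time passes only in rows, so rows that do not move let the fingers close. It gives the time, the measured TCP pose, the force, the opening and the grip force at its end, in the units of the state.
- get_state(): the state, without advancing time (a new reading comes with each control period).
- snapshot(name): name is "side" or "top" or "wrist"; returns (picture, depth): 420x560x3 uint8, red, green, blue; 420x560 float32, m along the optical axis (not along the pixel's ray), 0 where there is no reading.
- get_calibration(name): a dict with "fx", "fy", "cx", "cy" (pixels), "dist" ([k1, k2, p1, p2, k3] as OpenCV has them; the pictures are not rectified), "view" (4x4, takes a point from world to camera coordinates); the wrist camera has in their place "tool_from_camera" (4x4, takes a point from camera to tool coordinates, whose origin is the TCP and whose axes are the flange's). Camera axes: x right, y down, z forward; pixel columns grow to the right and rows downward; lengths in m; the calibration is good to about 2 mm. A picture is of the moment at which its call begins: read the wrist's pose just before it. get_calibration takes no time and is no camera call.
- sign_off(): hands the job in; it is judged then, once.
Trained networks look in the newest picture that a camera, given by its name, has taken for a name from the list of things; names that differ only in an ending like _2 or _b are one class to them, and where a whole thing is asked for, a point or a joint stands for the part that bears it (a point fixed in the world has none). Each returns a list of dicts, best first, with "confidence" (0 to 1); they miss things now and then, are a little off and sometimes report something else, mostly with a low value. They report only what shows in the picture. A call takes as long as a camera call.
- look_for(name, camera): "extent" ([left, top, right, bottom] in pixels, round what is visible of it).
- landmark_of(name, camera): "uv" ([column, row] in pixels: a listed point, or the origin of a listed thing).
The state is a dict: "clock": time; "joint_positions": joint angles; "joint_velocities": joint speeds; "joint_torque": joint torques, N m; "position": TCP position; "ee_rot": TCP orientation; "ft_force": force on the tool from outside, world axes, zero at the start; "wrist_torque": the same for the moment, N m; "width": finger opening in m; "gripper_force": force on a finger pad.
Only numpy, scipy, OpenCV 4.12 (cv2) and the standard library are available. Lean on these libraries where they do the work, as an engineer would, in place of code of your own. Each camera call takes 0.05 s, during which the arm holds its last target. There are 200 camera calls.

### The job

The white dropper bottle with the red cap has been pushed under the low reagent shelf. Take the blue and red reacher, slide its jaws round the bottle, squeeze the red trigger until the jaws hold the bottle gently but firmly (about 5 N; above 10 N it would crack), and draw it out upright, in the jaws, until it stands wholly clear in front of the shelf by a few centimetres. Then let the trigger go, draw the jaws back off the bottle and leave the reacher lying flat on the bench, without disturbing the two bottles on top of the shelf.

Things in the scene. Friction and masses are not known exactly. Their poses are not given: they have to be found in the camera images.
- bottle_target: The bottle to fetch: white dropper bottle with red pointed cap, 25 mm diameter, 73 mm high (straight body up to 46 mm), about 50 g, stands upright on the bench under the shelf, roughly midway in its depth. Origin: centre of its underside, z up. Light: it tips easily if dragged while the jaws press its foot on the bench; raising the held reacher a mm or two frees it.
- reagent_shelf: Low fixed shelf: clear acrylic board 10 mm thick with a wire rail, on four aluminium corner posts 8 mm thick; 65 mm deep (x), 186 mm wide (y), underside of the board 88 mm and its top 98 mm above the bench; open in front; the bottles under and on it show through. Origin: centre of its footprint on the bench. +x points into the gap from the front, y along the width, z up.
- shelf_front (a point): Middle of the shelf's front edge, at bench height (32.5 mm in front of the shelf's origin); axes as the shelf's.
- reacher: Hand reacher with parallel jaws, 0.28 kg, lying on its feet on the bench. Origin: on its underside, below the middle of the grip, which is about its balance point. +x points along the tool to the jaws, z up, y is the squeeze direction (blue fixed grip at -y, red moving trigger at +y).
- reacher_mouth (a point): Middle of the jaws, on the centre line, 130 mm ahead of the reacher's origin, 27 mm above its underside; axes as the reacher's. Jaw plates: x 110 to 150 mm, 12 to 42 mm above the underside. The jaw on the blue grip's side stands on an adjusting screw: the released opening is anywhere from 40 to 50 mm (45 mm nominal: faces at y = -22.5 and 22.5), 70 mm over all at most.
- reacher_trigger (a joint): How far the red trigger is squeezed, m: 0 released, 0.034 full; it moves its jaw mm for mm towards the other. Return spring: 6 N plus 0.1 N per mm squeezed, friction small. The trigger's jaw is sprung on its rod: once both jaws touch an object the force at each jaw is 2 N, and 2 N more per mm of further squeeze (up to 10 mm); it adds to the force needed at the trigger.
- bottle_green: Bystander on top of the shelf: brown dropper bottle with green cap, 25 mm diameter, 73 mm high. Origin: centre of its underside.
- bottle_blue: Bystander on top of the shelf: brown dropper bottle with blue cap, 25 mm diameter, 73 mm high. Origin: centre of its underside.
- reacher_grip (a point): Where to hold: middle between grip and trigger, 27 mm above the underside; axes as the reacher's. Grip and trigger are upright blocks, x from -45 to 45 mm, 11 to 43 mm above the underside, outer faces at y = -30 and (released) +30 mm: 60 mm over both. Pinch them together from above; a squeeze moves both towards the centre of the hand.
- reacher_end (a point): Rear end of the reacher, 54 mm behind its origin: blue end block, x from -61 to -47 mm, 62 mm wide, 38 mm high. A low foot bar, 10 mm high and 66 mm wide, lies at x = 48 to 60 mm. These two are the feet. Axes as the reacher's.

How it is judged:
On the way, in this order (a step that is already met when the one before it is completed fails the run):
1. the bottle, still under the shelf, is held between the reacher's jaws by the squeezed trigger, with at least about 3 N at each jaw (contact force between reacher and bottle_target above 6 N and value of joint reacher_trigger above 0.008 m and x of bottle_target in the frame of reacher_mouth between -0.022 and 0.022 m and x of bottle_target in the frame of shelf_front above 0.012 m and y of bottle_target in the frame of reacher_mouth between -0.022 and 0.022 m), for 0.2 s.
2. still held in the jaws, the bottle has been drawn out to stand with its centre at least 30 mm in front of the shelf's front edge (contact force between reacher and bottle_target above 4 N and value of joint reacher_trigger above 0.008 m and x of bottle_target in the frame of shelf_front below -0.03 m and x of bottle_target in the frame of reacher_mouth between -0.022 and 0.022 m and y of bottle_target in the frame of reacher_mouth between -0.022 and 0.022 m), for 0.1 s.
At the end, for the whole second after the job is handed in: The red-capped bottle stands upright and still on the bench with its centre 25 to 120 mm in front of the shelf's front edge; the jaws are drawn back off it (bottle centre more than 25 mm ahead of the jaws' middle, no contact); the reacher lies flat and still on its feet with the trigger released (x of bottle_target in the frame of shelf_front between -0.12 and -0.025 m and angle between bottle_target's own z axis and vertical below 0.1 rad and height (world z) of bottle_target below 0.005 m and linear speed of each of bottle_target, reacher below 0.02 m/s and contact force between reacher and bottle_target below 0.05 N and x of bottle_target in the frame of reacher_mouth above 0.025 m and value of joint reacher_trigger below 0.003 m and height (world z) of reacher below 0.006 m and angle between reacher's own z axis and vertical below 0.08 rad); the robot touches nothing.
It fails at once if the reacher squeezes or pushes the bottle with more than about 10 N at a jaw (contact force between reacher and bottle_target above 20 N).
It fails at once if the bottle is tipped by more than 0.35 rad (angle between bottle_target's own z axis and vertical above 0.35 rad).
It fails at once if the robot itself touches the bottle (contact force between the arm and bottle_target above 0.5 N).
It fails at once if the shelf is knocked with more than 15 N (contact force between any of reacher, the arm and reagent_shelf above 15 N).
It fails at once if a bottle on top of the shelf is moved by more than 20 mm or tipped (distance of any of bottle_green, bottle_blue from where it was at the start of the episode above 0.02 m or angle between any of bottle_green, bottle_blue's own z axis and vertical above 0.3 rad).
It also fails if it takes over 67 s, if anything falls off the work surface, if the arm or the gripper's body presses on something with over 40 N, if the wrist force passes 120 N, or if a joint passes its speed limit or range.

## Working session

There is one attempt and no reset: what is moved stays moved. The work goes in short steps, Python scripts to look and compute and a tool call to move; the robot and the scene stay as the last step left them, time stands still between calls to the robot, and variables do not carry over. Pictures are saved under pics/ and viewed, at most 10 in all, crops included, and the job is handed in when it is done.

Besides the shell and the picture viewer there is one more tool, called after "Call:" as name([rows], argument=value, ...), one row to a line, values as JSON. carry_out: Moves the arm, as the interface text tells. Its arguments: {"type":"object","properties":{"steps":{"type":"array"}},"required":["steps"]}

```bash
mkdir -p pics; ls
cat > h.py <<'E'
from plant import *
import numpy as np, cv2
from scipy.spatial.transform import Rotation as R
def rot(q): return R.from_quat([q[1],q[2],q[3],q[0]]).as_matrix()
def cam(name):
    c=get_calibration(name); K=np.array([[c['fx'],0,c['cx']],[0,c['fy'],c['cy']],[0,0,1]]); D=np.array(c['dist'],float)
    if 'view' in c: T=np.linalg.inv(np.array(c['view']))
    else:
        s=get_state(); W=np.eye(4); W[:3,:3]=rot(s['ee_rot']); W[:3,3]=s['position']; T=W@np.array(c['tool_from_camera'])
    return K,D,T
def ray(name,uv,T=None):
    K,D,T0=cam(name); T=T0 if T is None else T
    p=cv2.undistortPoints(np.array([[uv]],float),K,D)[0,0]
    return T[:3,3],T[:3,:3]@np.array([p[0],p[1],1])
def atz(name,uv,z,T=None):
    o,d=ray(name,uv,T); return o+d*(z-o[2])/d[2]
E
cat > a.py <<'E'
from h import *
s=get_state(); print(s['clock'],s['position'],s['ee_rot'],s['width'])
names=['bottle_target','reagent_shelf','shelf_front','reacher','reacher_mouth','reacher_grip','reacher_end','bottle_green','bottle_blue']
zs=[0,0,0,0,.027,.027,0,.098,.098]
for c in ['top','side']:
    im,d=snapshot(c); cv2.imwrite(f'pics/{c}0.png',im[:,:,::-1]); np.save(c+'d.npy',d)
    K,D,T=cam(c); print(c,T[:3,3].round(3))
    for n,z in zip(names,zs):
        l=landmark_of(n,c)
        for r in l[:2]: print(c,n,round(r['confidence'],2),np.round(r['uv']),atz(c,r['uv'],z).round(4))
E
python3 a.py
```

```text
pics
0.0 [ 0.27117161 -0.61760169  0.24135041] [-2.54699384e-04 -2.05356400e-01  9.78686880e-01  8.21058675e-04] 0.08521022700190814
top [0.313 0.28  0.942]
top bottle_target 0.52 [234. 226.] [0.3489 0.3514 0.    ]
top reagent_shelf 0.74 [316. 161.] [0.4829 0.1936 0.    ]
top reacher 0.7 [318. 163.] [0.478  0.1909 0.    ]
top reacher 0.59 [264. 225.] [0.3518 0.2922 0.    ]
top reacher_mouth 0.56 [326. 229.] [0.3467 0.1735 0.027 ]
top reacher_mouth 0.34 [262. 227.] [0.3468 0.2961 0.027 ]
top reacher_grip 0.77 [261. 227.] [0.3471 0.2984 0.027 ]
top reacher_end 0.92 [236. 223.] [0.3555 0.3473 0.    ]
top reacher_end 0.28 [317. 160.] [0.4848 0.1923 0.    ]
top bottle_green 0.47 [303. 137.] [0.508  0.2272 0.098 ]
top bottle_blue 0.56 [337. 172.] [0.4468 0.1648 0.098 ]
side [-0.179  0.298  0.677]
side reacher 0.89 [265. 274.] [0.3539 0.294  0.    ]
side reacher_mouth 0.73 [341. 260.] [0.3556 0.1696 0.027 ]
side reacher_grip 0.88 [261. 265.] [0.3516 0.3002 0.027 ]
side reacher_end 0.87 [229. 277.] [ 0.3517  0.3545 -0.    ]
side bottle_green 0.97 [298. 166.] [0.5106 0.2296 0.098 ]
side bottle_blue 0.66 [338. 186.] [0.4553 0.1672 0.098 ]
```

View pics/top0.png

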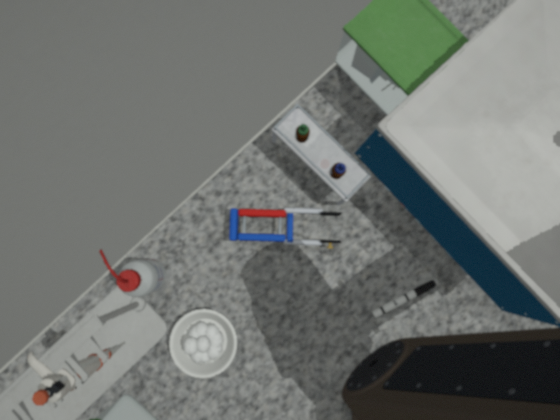

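View pics/side0.png

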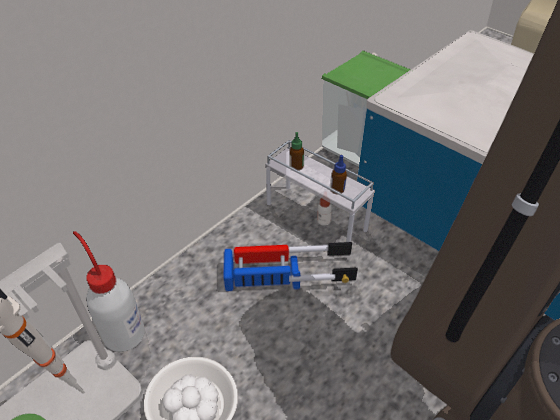

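```bash
cat > b.py <<'E'
from h import *
print(rot(get_state()['ee_rot']).round(3))
def pts(c):
    d=np.load(c+'d.npy'); K,D,T=cam(c); v,u=np.mgrid[0:420,0:560]
    p=cv2.undistortPoints(np.stack([u,v],-1).reshape(-1,1,2).astype(float),K,D).reshape(420,560,2)
    P=np.dstack([p*d[...,None],d])@T[:3,:3].T+T[:3,3]; P[d==0]=np.nan; return P
P=pts('top')
for u,v in [(420,120),(500,200),(390,40),(390,140),(385,160),(540,300),(400,45),(470,40),(365,150)]: print('top',(u,v),P[v,u].round(3))
P=pts('side')
for u,v in [(270,163),(372,190),(345,205),(350,235),(267,205),(325,205),(324,212),(324,219),(324,222),(329,215),(319,215),(298,160),(338,180),(370,225),(287,185)]: print('side',(u,v),P[v,u].round(3), atz('side',(u,v),0).round(3),atz('side',(u,v),.098).round(3))
snapshot('side'); print(look_for('bottle_target','side')); print(look_for('reagent_shelf','side'))
E
python3 b.py
python3 -c "
import cv2
a=cv2.imread('pics/side0.png')[140:300,210:400];b=cv2.imread('pics/top0.png')[95:260,220:400]
cv2.imwrite('pics/c0.png',cv2.resize(a,None,fx=4,fy=3.7,interpolation=2))"
```

```text
[[-0.916 -0.402  0.   ]
 [-0.402  0.916  0.   ]
 [-0.    -0.    -1.   ]]
top (420, 120) [0.506 0.062 0.243]
top (500, 200) [ 0.389 -0.055  0.247]
top (390, 40) [0.657 0.092 0.178]
top (390, 140) [0.476 0.105 0.235]
top (385, 160) [0.463 0.089 0.139]
top (540, 300) [ 0.244 -0.121  0.23 ]
top (400, 45) [0.649 0.076 0.178]
top (470, 40) [ 0.634 -0.015  0.238]
top (365, 150) [0.488 0.115 0.095]
side (270, 163) [0.521 0.277 0.1  ] [0.641 0.274 0.   ] [0.523 0.277 0.098]
side (372, 190) [0.44  0.112 0.101] [0.548 0.08  0.   ] [0.443 0.111 0.098]
side (345, 205) [0.411 0.161 0.097] [0.51  0.138 0.   ] [0.41  0.162 0.098]
side (350, 235) [0.395 0.15  0.042] [0.433 0.141 0.   ] [0.345 0.163 0.098]
side (267, 205) [0.517 0.285 0.002] [0.518 0.285 0.   ] [0.417 0.287 0.098]
side (325, 205) [0.464 0.185 0.047] [0.512 0.176 0.   ] [0.412 0.194 0.098]
side (324, 212) [0.458 0.186 0.036] [0.494 0.18  0.   ] [0.396 0.197 0.098]
side (324, 219) [0.456 0.186 0.02 ] [0.476 0.182 0.   ] [0.381 0.199 0.098]
side (324, 222) [0.458 0.185 0.01 ] [0.468 0.183 0.   ] [0.374 0.2   0.098]
side (329, 215) [0.461 0.177 0.025] [0.485 0.172 0.   ] [0.389 0.19  0.098]
side (319, 215) [0.463 0.194 0.024] [0.486 0.19  0.   ] [0.39  0.206 0.098]
side (298, 160) [0.497 0.231 0.123] [0.648 0.216 0.   ] [0.528 0.228 0.098]
side (338, 180) [0.437 0.172 0.128] [0.581 0.142 0.   ] [0.471 0.165 0.098]
side (370, 225) [0.455 0.101 0.   ] [0.455 0.101 0.   ] [0.364 0.129 0.098]
side (287, 185) [0.558 0.245 0.013] [0.572 0.244 0.   ] [0.463 0.252 0.098]
[{'extent': [316.6, 199.2, 330.9, 224.9], 'confidence': 0.64}]
[{'extent': [260.7, 138.9, 375.2, 243.4], 'confidence': 0.75}]
```

View pics/c0.png

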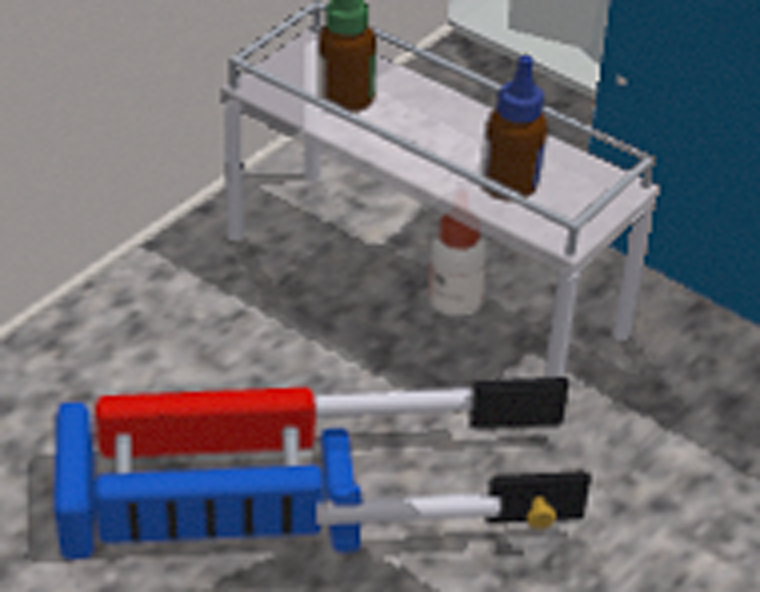

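Call:
carry_out([
  [[-3.2, 1.6, -1.6], 0, 0],
  [[-3.2, 1.6, -1.6], 0, 0],
  [[-3.2, 1.6, -1.6], 0, 0],
  [[-3.2, 1.6, -1.6], 0, 0],
  [[-3.2, 1.6, -1.6], 0, 0],
  [[-3.2, 1.6, -1.6], 0, 0],
  [[-3.2, 1.6, -1.6], 0, 0],
  [[-3.2, 1.6, -1.6], 0, 0],
])

```text
clock: 1.95
position: [0.455, -0.3966, 0.3712]
ee_rot: [0.0, -0.205, 0.979, -0.0]
ft_force: [0.6, 0.1, 0.6]
width: 0.0853
gripper_force: 0.0
```

Call:
carry_out([
  [[-3.2, 3.6, 0], 0, 0],
  [[-3.2, 3.6, 0], 0, 0],
  [[-3.2, 3.6, 0], 0, 0],
  [[-3.2, 3.6, 0], 0, 0],
  [[-3.2, 3.6, 0], 0, 0],
  [[-3.2, 3.6, 0], 0, 0],
  [[-3.2, 3.6, 0], 0, 0],
  [[-3.2, 3.6, 0], 0, 0],
])

```text
clock: 2.75
position: [0.5731, -0.0293, 0.3707]
ee_rot: [0.0, -0.206, 0.979, -0.0]
ft_force: [1.3, -1.1, 0.3]
width: 0.0856
gripper_force: 0.0
```

Call:
carry_out([
  [[0.85, 4.6, 0], 0, 0],
  [[0.85, 4.6, 0], 0, 0],
  [[0.85, 4.6, 0], 0, 0],
  [[0.85, 4.6, 0], 0, 0],
  [[0.85, 4.6, 0], 0, 0],
  [[0.85, 4.6, 0], 0, 0],
  [[0.85, 4.6, 0], 0, 0],
  [[0.85, 4.6, 0], 0, 0],
])

```text
clock: 3.55
position: [0.3612, 0.2795, 0.3708]
ee_rot: [0.0, -0.205, 0.979, 0.001]
ft_force: [0.5, -0.0, 0.4]
width: 0.085
gripper_force: 0.0
```

Call:
carry_out([
  [[0, 0, 0.5], -8.3, 0],
  [[0, 0, 0.5], -8.3, 0],
  [[0, 0, 0.5], -8.3, 0],
  [[0, 0, 0.5], -8.3, 0],
  [[0, 0, 0.5], -8.3, 0],
  [[0, 0, 0.5], -8.3, 0],
  [[0, 0, 0.5], -8.3, 0],
  [[0, 0, 0.5], -8.3, 0],
])

```text
clock: 4.35
position: [0.3626, 0.2783, 0.3303]
ee_rot: [-0.0, 0.71, -0.704, -0.0]
ft_force: [0.0, -0.4, 1.1]
width: 0.0852
gripper_force: 0.0
```

```bash
cat > c.py <<'E'
from h import *
import sys
s=get_state(); print(s['clock'],s['position'],s['joint_positions']); print(rot(s['ee_rot']).round(3))
print(np.array(get_calibration('wrist')['tool_from_camera']).round(3))
K,D,T=cam('wrist')
im,d=snapshot('wrist'); cv2.imwrite(f'pics/{sys.argv[1]}.png',im[:,:,::-1]); np.save('wd.npy',d); np.save('wT.npy',T)
for n,z in zip(['bottle_target','reacher','reacher_mouth','reacher_grip','reacher_end','reagent_shelf','shelf_front','bottle_blue','bottle_green'],[0,0,.027,.027,0,0,0,.098,.098]):
    for r in landmark_of(n,'wrist')[:2]: print(n,round(r['confidence'],2),np.round(r['uv']),atz('wrist',r['uv'],z,T).round(4))
E
python3 c.py w1
```

```text
4.35 [0.36259817 0.27826764 0.33025371] [ 1.08757603e+00 -6.05302449e-02 -2.92853903e-01 -2.98289595e-05
 -1.33811059e+00 -1.07960520e+00]
[[ 0.008 -1.     0.   ]
 [-1.    -0.008  0.   ]
 [-0.    -0.    -1.   ]]
[[ 0.    -0.958 -0.288  0.073]
 [ 1.     0.     0.    -0.001]
 [-0.    -0.288  0.958 -0.131]
 [ 0.     0.     0.     1.   ]]
reacher 0.75 [287. 176.] [0.3496 0.298  0.    ]
reacher_grip 0.8 [285. 179.] [0.3536 0.2964 0.027 ]
reacher_end 0.61 [289. 209.] [0.3466 0.3523 0.    ]
reagent_shelf 0.92 [203. 108.] [0.4792 0.193  0.    ]
shelf_front 0.6 [202. 109.] [0.4806 0.1952 0.    ]
bottle_blue 0.97 [207.  85.] [0.4481 0.1701 0.098 ]
bottle_green 0.86 [163. 140.] [0.5064 0.2342 0.098 ]
```

View pics/w1.png

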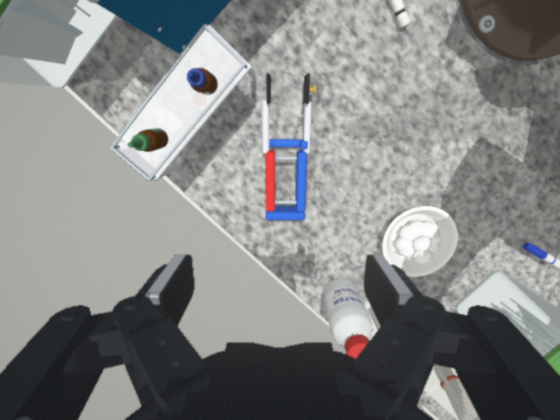

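```bash
cat > d.py <<'E'
from h import *
def pts(c,d,T):
    K,D,_=cam(c); v,u=np.mgrid[0:420,0:560]
    p=cv2.undistortPoints(np.stack([u,v],-1).reshape(-1,1,2).astype(float),K,D).reshape(420,560,2)
    P=np.dstack([p*d[...,None],d])@T[:3,:3].T+T[:3,3]; P[d==0]=np.nan; return P
def rect(Q):
    r=cv2.minAreaRect((Q[:,:2]*1000).astype(np.float32)); return len(Q),np.round(r[0],1),np.round(r[1],1),round(r[2],1)
for c,f,d,T in [('wrist','w1',np.load('wd.npy'),np.load('wT.npy')),('top','top0',np.load('topd.npy'),cam('top')[2]),('side','side0',np.load('sided.npy'),cam('side')[2])]:
    P=pts(c,d,T); h=cv2.cvtColor(cv2.imread(f'pics/{f}.png'),cv2.COLOR_BGR2HSV); z=P[...,2]
    near=np.hypot(P[...,0]-.35,P[...,1]-.27)<.14
    H,S,V=cv2.split(h)
    blue=near&(H>100)&(H<130)&(S>150)&(V>80)&(z<.06); red=near&((H<8)|(H>172))&(S>150)&(z>.02)&(z<.06)
    blk=near&(V<60)&(z>.035)&(z<.05)
    for n,m in [('blue',blue),('endtop',blue&(P[...,1]>.33)&(z>.033)),('foot',blue&(P[...,1]<.26)&(P[...,1]>.22)),('redtop',red&(z>.037)),('blktop',blk)]:
        if m.sum()>8: print(c,n,rect(P[m]),P[m][:,2].mean().round(4))
    sh=(np.hypot(P[...,0]-.48,P[...,1]-.193)<.13)&(z>.094)&(z<.102)
    if sh.sum()>8: print(c,'shelf',rect(P[sh]))
    bt=(np.hypot(P[...,0]-.465,P[...,1]-.185)<.035)&(z>.008)&(z<.044)
    if bt.sum()>8:
        Q=P[bt]; A=np.c_[2*Q[:,:2],np.ones(len(Q))]
        print(c,'bt',len(Q),Q[:,:2].min(0),Q[:,:2].max(0))
        from scipy.optimize import least_squares
        r=least_squares(lambda x:np.hypot(*(Q[:,:2]-x).T)-.0125,Q[:,:2].mean(0)+[.01,0],loss='soft_l1',f_scale=.002); print(r.x,np.abs(r.fun).mean())
E
python3 d.py
```

```text
wrist blue (1166, array([353.4, 298.4]), array([ 58.4, 118.4]), 0.2) 0.0339
wrist endtop (357, array([353.7, 345.1]), array([58.4, 26.9]), 4.0) 0.0385
wrist foot (299, array([350.7, 249.4]), array([52.7, 20.4]), 0.4) 0.018
wrist redtop (499, array([376.3, 297.9]), array([12. , 86.9]), 0.2) 0.0423
wrist blktop (125, array([352.5, 169.3]), array([53. , 34.4]), 0.0) 0.0406
wrist shelf (6883, array([500.5, 193.7]), array([224.3,  94.6]), 47.0)
top blue (616, array([350.7, 298.6]), array([117.2,  56.5]), 89.7) 0.0357
top endtop (231, array([351.2, 344.2]), array([56.7, 25. ]), 2.5) 0.0391
top foot (136, array([349.3, 249.7]), array([51. , 18.4]), 1.4) 0.0173
top redtop (297, array([373.7, 297. ]), array([86.4, 12.1]), 90.0) 0.0429
top blktop (70, array([350.6, 168.3]), array([56.3, 34.3]), 1.6) 0.0416
top shelf (2879, array([492.8, 187.4]), array([242.9,  93.9]), 47.4)
side blue (1429, array([350.5, 299.3]), array([ 65. , 120.1]), 0.3) 0.0326
side endtop (354, array([351.1, 344.8]), array([62.5, 28.9]), 1.1) 0.0392
side foot (221, array([350.9, 249.4]), array([19.4, 65.1]), 87.7) 0.0191
side redtop (447, array([398.4, 255.5]), array([ 51.2, 181.4]), 30.0) 0.0426
side blktop (273, array([345.4, 240.6]), array([ 61.9, 183.2]), 4.3) 0.0399
side shelf (2315, array([492.6, 188.7]), array([246.7,  97. ]), 47.7)
side bt 225 [0.45585573 0.17257056] [0.47866066 0.19765681]
[0.47065771 0.184745  ] 0.0011465097668050806
```

```bash
cat > e.py <<'E'
from h import *
T=np.load('wT.npy')
for u in [(208,25),(249,66),(156,180),(112,147)]: print('w',u,atz('wrist',u,.098,T).round(3),atz('wrist',u,.115,T).round(3))
for u in [(268.5,204.3),(349.5,241.4)]: print('s',atz('side',u,0).round(3))
for u in [(272,128),(298,106),(371,178),(348,200)]: print('t',atz('top',u,.115).round(3))
from d import pts
P=pts('wrist',np.load('wd.npy'),T); z=P[...,2]
sh=((z>.092)&(z<.104)&(P[...,0]>.36)).astype(np.uint8)
n,l,st,ce=cv2.connectedComponentsWithStats(cv2.morphologyEx(sh,cv2.MORPH_OPEN,np.ones((5,5))))
for i in range(1,n):
    if st[i,4]>800:
        r=cv2.minAreaRect((P[l==i][:,:2]*1000).astype(np.float32)); print(st[i],r)
E
python3 e.py | grep -v -E "blue|end|foot|top|blk"
```

```text
w (208, 25) [0.444 0.107 0.098] [0.44  0.112 0.115]
w (249, 66) [0.399 0.15  0.098] [0.397 0.152 0.115]
w (156, 180) [0.52  0.284 0.098] [0.513 0.28  0.115]
w (112, 147) [0.571 0.242 0.098] [0.562 0.241 0.115]
s [0.52  0.282 0.   ]
s [0.418 0.144 0.   ]
t [0.518 0.283 0.115]
t [0.559 0.238 0.115]
t [0.435 0.108 0.115]
t [0.395 0.147 0.115]
wrist shelf (6883, array([500.5, 193.7]), array([224.3,  94.6]), 47.0)
side shelf (2315, array([492.6, 188.7]), array([246.7,  97. ]), 47.7)
side bt 225 [0.45585573 0.17257056] [0.47866066 0.19765681]
[0.47065771 0.184745  ] 0.0011465097668050806
[ 120   32  119  142 5539] ((488.17095947265625, 195.09043884277344), (179.0487060546875, 55.285797119140625), 47.0009880065918)
```

Call:
carry_out([
  [[-1.1, 0.55, 3.5], 0, 0],
  [[-1.1, 0.55, 4], 0, 0],
  [[0, 0, 4.5], 0, 0],
  [[0, 0, 4.5], 0, 0],
  [[0, 0, 4.5], 0, 0],
  [[0, 0, 2], 0, 0],
  [[0, 0, 0], 0, 0],
])

```text
clock: 5.55
position: [0.3506, 0.2985, 0.0976]
ee_rot: [0.003, 0.707, -0.707, 0.001]
ft_force: [-0.3, 0.3, 0.1]
width: 0.0852
gripper_force: 0.0
```

```bash
python3 c.py w2
```

```text
5.55 [0.35064145 0.29850084 0.09762692] [ 1.13455722e+00  1.63346562e-01 -6.36159281e-01 -4.87087658e-04
 -7.77418549e-01 -1.13333773e+00]
[[ 0.001 -1.    -0.003]
 [-1.    -0.001 -0.005]
 [ 0.005  0.003 -1.   ]]
[[ 0.    -0.958 -0.288  0.073]
 [ 1.     0.     0.    -0.001]
 [-0.    -0.288  0.958 -0.131]
 [ 0.     0.     0.     1.   ]]
bottle_target 0.62 [116.  57.] [0.4698 0.1825 0.    ]
reacher_end 0.55 [281. 267.] [0.3491 0.351  0.    ]
```

View pics/w2.png

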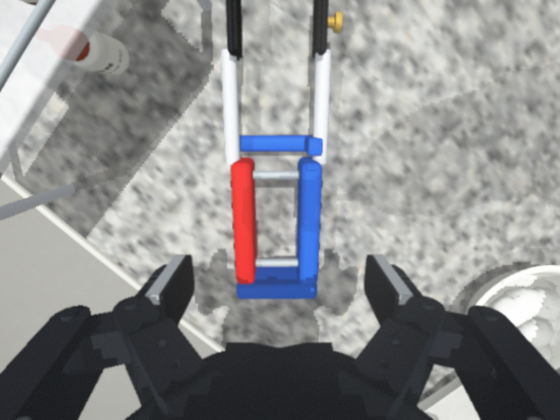

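Run:
```python
from h import *
T=np.load('wT.npy')
for r in (20,40):
  a,b=atz('wrist',(241.5,r),.042,T),atz('wrist',(314.5,r),.042,T); print(a,b,a[0]-b[0])
im=cv2.imread('pics/w2.png'); print(im[30,222:245].sum(1), im[30,308:332].sum(1))
```

```text
[0.37288582 0.17199229 0.042     ] [0.3311143  0.17190741 0.042     ] 0.04177152774017828
[0.37317367 0.1825305  0.042     ] [0.33080974 0.18245083 0.042     ] 0.0423639303277919
[529 523 512 480 354 204 137 140 150 134 109 110 133 143 130 106  89  93
 111 231 410 544 577] [479 409 381 367 308 198 145 140 146 163 172 168 156 161 168 182 175 171
 231 374 497 542 548 527]
```

Call:
carry_out([
  [[0, 0, 3], 0, 0],
  [[0, 0, 2.5], 0, 0],
  [[0, 0, 1.5], 0, 0],
  [[0, 0, 0.5], 0, 0],
  [[0, 0, 0], 0, 0],
])

```text
clock: 6.55
position: [0.3516, 0.3001, 0.025]
ee_rot: [0.001, 0.708, -0.706, 0.0]
ft_force: [0.7, -0.7, 0.4]
width: 0.0856
gripper_force: 0.0
```

Call:
carry_out([
  [[0, 0, 0.3], 0, 0.2],
  [[0, 0, 0], 0, 0.3],
  [[0, 0, 0], 0, 0.34],
  [[0, 0, 0], 0, 0.34],
  [[0, 0, 0], 0, 0.34],
  [[0, 0, 0], 0, 0.34],
])

```text
clock: 7.15
position: [0.3516, 0.3008, 0.0233]
ee_rot: [-0.001, 0.708, -0.706, -0.0]
ft_force: [-3.7, 0.4, 4.9]
width: 0.0566
gripper_force: 8.2
```

Call:
carry_out([
  [[0, 0, -0.2], 0, 0.36],
  [[0, 0, -0.2], 0, 0.36],
  [[0, 0, -0.2], 0, 0.36],
  [[0, 0, 0], 0, 0.36],
])

```text
clock: 7.55
position: [0.3518, 0.3005, 0.0286]
ee_rot: [-0.0, 0.708, -0.706, -0.0]
ft_force: [0.5, -0.7, -2.4]
width: 0.0546
gripper_force: 6.5
```

Call:
carry_out([
  [[-0.6, 0.8, 0], 0, 0.36],
  [[-1.2, 1.6, 0], 0, 0.36],
  [[-1.2, 1.6, 0], 0, 0.36],
  [[-0.5, 0.6, 0], 0, 0.36],
  [[0, 0, 0], 0, 0.36],
])

```text
clock: 8.05
position: [0.3048, 0.336, 0.0283]
ee_rot: [-0.0, 0.708, -0.706, -0.0]
ft_force: [-0.3, 0.1, -3.6]
width: 0.0547
gripper_force: 6.5
```

Call:
carry_out([
  [[0, 0, 0], -4, 0.36],
  [[0, 0, 0], -7, 0.36],
  [[0, 0, 0], -7.5, 0.36],
  [[0, 0, 0], -7.5, 0.36],
  [[0, 0, 0], -7.5, 0.36],
  [[0, 0, 0], -7, 0.36],
  [[0, 0, 0], -5, 0.36],
  [[0, 0, 0], -2, 0.36],
])

```text
clock: 8.85
position: [0.3058, 0.3348, 0.0282]
ee_rot: [0.0, 0.933, -0.36, 0.0]
ft_force: [-0.2, -0.3, -3.2]
width: 0.0548
gripper_force: 6.5
```

```bash
python3 c.py w3
cat > f.py <<'E'
from h import *
from d import pts
s=get_state(); M=rot(s['ee_rot']); p=s['position']; print('tcp',p,'w',s['width'],s['gripper_force'])
d=np.load('wd.npy'); T=np.load('wT.npy')
P=pts('wrist',d,T); z=P[...,2]
bt=(np.hypot(P[...,0]-.47,P[...,1]-.184)<.03)&(z>.008)&(z<.044)
Q=P[bt]; print(len(Q))
L=(P-p)@M   # tool coords
h=cv2.cvtColor(cv2.imread('pics/w3.png'),cv2.COLOR_BGR2HSV)
j=(h[...,2]<70)&(L[...,0]>.105)&(L[...,0]<.16)&(abs(L[...,1])<.05)&(z>.03)&(z<.06)
for sgn in (-1,1):
    q=L[j&(L[...,1]*sgn>0)]
    if len(q): print('jaw',sgn,len(q),np.percentile(q,[3,50,97],axis=0).round(4).tolist())
print('bottle in tool xy',((np.array([.470,.184,.02])-p)@M).round(4))
E
python3 f.py | grep -v -E "^(wrist|top|side)"
```

```text
8.85 [0.30584418 0.33477018 0.02817251] [ 1.26723773e+00  2.66425093e-01 -7.27977161e-01 -4.15617352e-05
 -5.76843125e-01 -4.33396232e-01]
[[ 0.74  -0.672 -0.   ]
 [-0.672 -0.74  -0.   ]
 [ 0.     0.    -1.   ]]
[[ 0.    -0.958 -0.288  0.074]
 [ 1.     0.     0.001 -0.001]
 [-0.001 -0.288  0.958 -0.131]
 [ 0.     0.     0.     1.   ]]
reacher_end 0.63 [279. 322.] [0.2662 0.3719 0.    ]
[0.47065771 0.184745  ] 0.0011465097668050806
tcp [0.30556561 0.33517642 0.02828633] w 0.05466845157658505 6.512415781617165
0
jaw -1 158 [[0.113, -0.0261, -0.016], [0.114, -0.0238, -0.0091], [0.1167, -0.0216, -0.0025]]
jaw 1 103 [[0.1133, 0.02, -0.0155], [0.1145, 0.0224, -0.01], [0.1171, 0.0247, -0.0025]]
bottle in tool xy [0.2234 0.0007 0.0083]
```

View pics/w3.png

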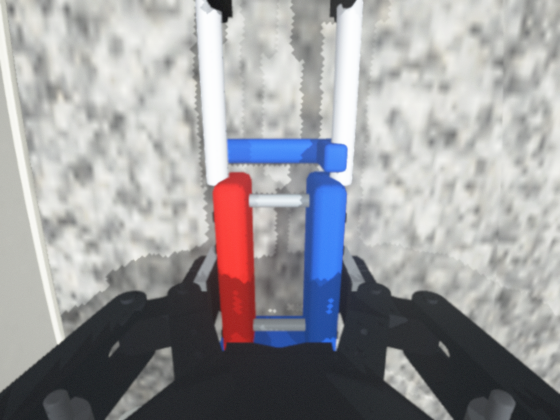

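Call:
carry_out([
  [[1, 0, 0.15], 0, 0.36],
  [[1.5, 0, 0.15], 0, 0.36],
  [[1.5, 0, 0], 0, 0.36],
  [[0.5, 0, 0], 0, 0.36],
  [[0, 0, 0], 0, 0.36],
])

```text
clock: 9.85
position: [0.3392, 0.3042, 0.0252]
ee_rot: [0.0, 0.932, -0.362, -0.0]
ft_force: [-0.4, -0.5, -3.8]
width: 0.0547
gripper_force: 6.5
```

```bash
cat > g.py <<'E'
from h import *
s=get_state(); M=rot(s['ee_rot']); p=s['position']; print(p,s['width'],s['gripper_force'],s['ft_force'])
im,d=snapshot('side'); print(look_for('bottle_target','side')[:1]); r=landmark_of('reacher_mouth','side')[:1]; print(r)
for q in r: print(((atz('side',q['uv'],.029)-p)@M).round(4))
r=landmark_of('bottle_target','side')[:1]; print(r)
for q in r: print(((atz('side',q['uv'],0)-p)@M).round(4))
cv2.imwrite('pics/s1.png',cv2.resize(im[140:300,240:400,::-1],None,fx=3.7,fy=3.7,interpolation=2))
np.save('s1d.npy',d)
from d import pts
P=pts('side',d,cam('side')[2]); L=(P-p)@M; z=P[...,2]
bt=(np.hypot(P[...,0]-.465,P[...,1]-.185)<.035)&(z>.01)&(z<.044); Q=P[bt]
from scipy.optimize import least_squares
x=least_squares(lambda x:np.hypot(*(Q[:,:2]-x).T)-.0125,Q[:,:2].mean(0)+[.01,0],loss='soft_l1',f_scale=.002).x
print('bottle',x,((np.r_[x,.02]-p)@M).round(4))
E
python3 g.py | grep -v -E "^(wrist|top|side)"
```

```text
[0.33924274 0.30420858 0.02519012] 0.054738921457423824 6.510920226573944 [-0.39069368 -0.48162581 -3.83774593]
[{'extent': [320.0, 198.8, 330.7, 221.9], 'confidence': 0.51}]
[{'uv': [307.8, 222.6], 'confidence': 0.84}]
[ 0.1341 -0.0036 -0.0038]
[{'uv': [325.7, 221.1], 'confidence': 0.73}]
[0.1805 0.0034 0.0252]
[0.47065771 0.184745  ] 0.0011465097668050806
bottle [0.4704828  0.18480762] [ 0.1774 -0.0006  0.0052]
```

View pics/s1.png

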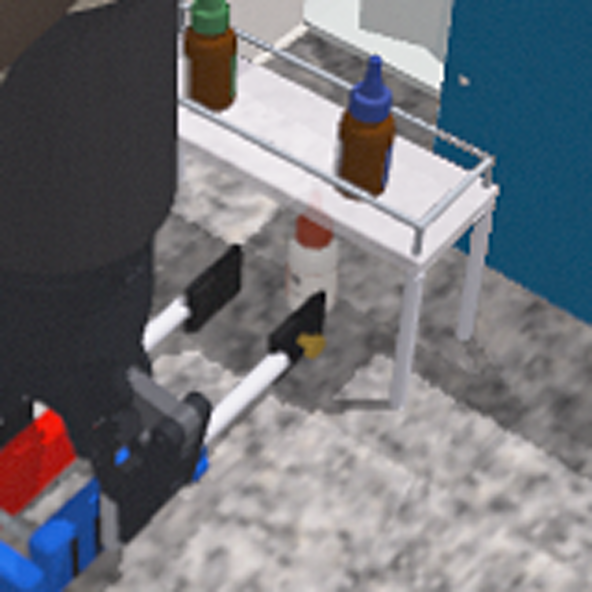

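Call:
carry_out([
  [[0.7, 0, 0], 0, 0.36],
  [[1, 0, 0], 0, 0.36],
  [[1, 0, 0], 0, 0.36],
  [[1, 0, 0], 0, 0.36],
  [[0.7, 0, 0], 0, 0.36],
  [[0, 0, 0], 0, 0.36],
  [[0, 0, 0], 0, 0.36],
])

```text
clock: 10.75
position: [0.3715, 0.275, 0.0253]
ee_rot: [-0.0, 0.932, -0.362, -0.0]
ft_force: [-0.4, 0.1, -2.6]
width: 0.0549
gripper_force: 6.5
```

```bash
sed -i 's#pics/s1#pics/s2#' g.py; python3 g.py | grep -v -E "^(wrist|top|side)"
```

```text
[0.37154343 0.27497067 0.02527112] 0.05491296869862332 6.51256799697876 [-0.4127515   0.07333892 -2.62205878]
[{'extent': [318.1, 198.5, 330.3, 224.2], 'confidence': 0.55}]
[{'uv': [318.8, 208.5], 'confidence': 0.88}]
[ 0.1307 -0.0091 -0.0037]
[{'uv': [327.0, 221.3], 'confidence': 0.6}]
[0.1381 0.0058 0.0253]
[0.47065771 0.184745  ] 0.0011465097668050806
bottle [0.46980443 0.18636098] [ 0.1323 -0.0009  0.0053]
```

View pics/s2.png

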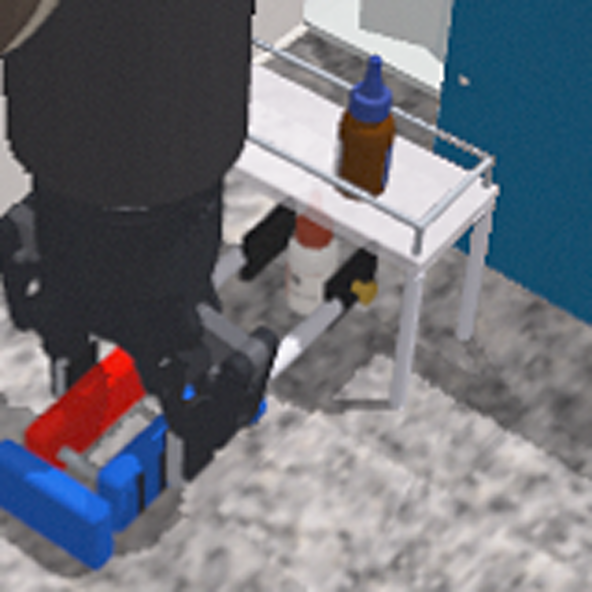

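Call:
carry_out([
  [[0, 0, 0], 0, 0.39],
  [[0, 0, 0], 0, 0.42],
  [[0, 0, 0], 0, 0.44],
  [[0, 0, 0], 0, 0.45],
  [[0, 0, 0], 0, 0.45],
  [[0, 0, 0], 0, 0.45],
])

```text
clock: 11.55
position: [0.3713, 0.2752, 0.0253]
ee_rot: [0.0, 0.932, -0.362, -0.0]
ft_force: [0.7, 1.1, -2.9]
width: 0.0471
gripper_force: 7.3
```

Call:
carry_out([
  [[0, 0, 0], 0, 0.46],
  [[0, 0, 0], 0, 0.465],
  [[0, 0, 0], 0, 0.465],
  [[0, 0, 0], 0, 0.465],
])

```text
clock: 11.95
position: [0.3713, 0.2752, 0.0253]
ee_rot: [0.0, 0.932, -0.362, -0.0]
ft_force: [0.0, -0.3, -2.2]
width: 0.046
gripper_force: 7.4
```

Call:
carry_out([
  [[0, 0, 0], 0, 0.475],
  [[0, 0, 0], 0, 0.48],
  [[0, 0, 0], 0, 0.48],
  [[0, 0, 0], 0, 0.48],
])

```text
clock: 12.35
position: [0.3712, 0.2751, 0.0254]
ee_rot: [0.0, 0.932, -0.362, -0.0]
ft_force: [-3.0, -2.3, 2.5]
width: 0.0446
gripper_force: 8.8
```

Call:
carry_out([
  [[0, 0, 0], 0, 0.485],
  [[0, 0, 0], 0, 0.49],
  [[0, 0, 0], 0, 0.49],
  [[0, 0, 0], 0, 0.49],
])

```text
clock: 12.75
position: [0.371, 0.2748, 0.0255]
ee_rot: [0.0, 0.932, -0.362, -0.0]
ft_force: [-3.8, -2.7, 6.3]
width: 0.0434
gripper_force: 9.9
```

Call:
carry_out([
  [[0, 0, -0.1], 0, 0.49],
  [[0, 0, -0.1], 0, 0.49],
  [[0, 0, 0], 0, 0.49],
  [[0, 0, 0], 0, 0.49],
])

```text
clock: 13.15
position: [0.3714, 0.2754, 0.0273]
ee_rot: [-0.0, 0.932, -0.362, 0.0]
ft_force: [0.5, 0.0, -2.8]
width: 0.0438
gripper_force: 7.6
```

Call:
carry_out([
  [[0, 0, -0.1], 0, 0.495],
  [[0, 0, 0], 0, 0.5],
  [[0, 0, 0], 0, 0.5],
  [[0, 0, 0], 0, 0.5],
])

```text
clock: 13.55
position: [0.3713, 0.2752, 0.0283]
ee_rot: [-0.0, 0.932, -0.362, -0.0]
ft_force: [-0.4, 0.2, -2.6]
width: 0.0429
gripper_force: 7.7
```

Call:
carry_out([
  [[0, 0, 0], 0, 0.505],
  [[0, 0, 0], 0, 0.51],
  [[0, 0, 0], 0, 0.51],
  [[0, 0, 0], 0, 0.51],
])

```text
clock: 13.95
position: [0.3713, 0.2752, 0.0283]
ee_rot: [0.0, 0.932, -0.362, 0.0]
ft_force: [-0.0, -0.6, -2.8]
width: 0.0417
gripper_force: 7.8
```

Call:
carry_out([
  [[0, 0, 0], 0, 0.515],
  [[0, 0, 0], 0, 0.52],
  [[0, 0, 0], 0, 0.52],
  [[0, 0, 0], 0, 0.52],
])

```text
clock: 14.35
position: [0.3713, 0.2752, 0.0283]
ee_rot: [-0.0, 0.932, -0.362, 0.0]
ft_force: [-0.3, -0.7, -2.7]
width: 0.041
gripper_force: 7.9
```

Call:
carry_out([
  [[0, 0, 0], 0, 0.525],
  [[0, 0, 0], 0, 0.53],
  [[0, 0, 0], 0, 0.53],
  [[0, 0, 0], 0, 0.53],
])

```text
clock: 14.75
position: [0.3713, 0.2752, 0.0283]
ee_rot: [0.0, 0.932, -0.362, 0.0]
ft_force: [0.5, -0.6, -2.0]
width: 0.0402
gripper_force: 8.0
```

Call:
carry_out([
  [[0, 0, -0.05], 0, 0.535],
  [[0, 0, 0], 0, 0.54],
  [[0, 0, 0], 0, 0.54],
  [[0, 0, 0], 0, 0.54],
])

```text
clock: 15.15
position: [0.3713, 0.2752, 0.0288]
ee_rot: [0.0, 0.932, -0.362, -0.0]
ft_force: [0.7, -0.0, -1.6]
width: 0.0392
gripper_force: 8.1
```

Call:
carry_out([
  [[0, 0, 0], 0, 0.545],
  [[0, 0, 0], 0, 0.55],
  [[0, 0, 0], 0, 0.55],
  [[0, 0, 0], 0, 0.55],
])

```text
clock: 15.55
position: [0.3713, 0.2752, 0.0288]
ee_rot: [0.0, 0.932, -0.362, -0.0]
ft_force: [-0.4, -0.7, -0.9]
width: 0.0385
gripper_force: 8.2
```

Call:
carry_out([
  [[0, 0, -0.1], 0, 0.55],
  [[0, 0, 0], 0, 0.555],
  [[0, 0, 0], 0, 0.56],
  [[0, 0, 0], 0, 0.56],
  [[0, 0, 0], 0, 0.56],
])

```text
clock: 16.05
position: [0.3713, 0.2752, 0.0298]
ee_rot: [0.0, 0.932, -0.362, 0.0]
ft_force: [-0.2, -0.6, -3.2]
width: 0.0379
gripper_force: 9.4
```

Call:
carry_out([
  [[0, 0, 0], 0, 0.565],
  [[0, 0, 0], 0, 0.57],
  [[0, 0, 0], 0, 0.57],
  [[0, 0, 0], 0, 0.57],
])

```text
clock: 16.45
position: [0.3712, 0.2751, 0.0298]
ee_rot: [0.0, 0.932, -0.362, -0.0]
ft_force: [0.2, 0.1, -2.0]
width: 0.0373
gripper_force: 11.4
```

Call:
carry_out([
  [[0, 0, 0], 0, 0.575],
  [[0, 0, 0], 0, 0.58],
  [[0, 0, 0], 0, 0.582],
  [[0, 0, 0], 0, 0.582],
])

```text
clock: 16.85
position: [0.3713, 0.2752, 0.0298]
ee_rot: [0.0, 0.932, -0.362, 0.0]
ft_force: [-0.7, -0.8, -2.1]
width: 0.0361
gripper_force: 12.9
```

Call:
carry_out([
  [[0, 0, 0], 0, 0.586],
  [[0, 0, 0], 0, 0.586],
  [[0, 0, -0.1], 0, 0.586],
  [[0, 0, -0.1], 0, 0.586],
  [[0, 0, 0], 0, 0.586],
  [[0, 0, 0], 0, 0.586],
])

```text
clock: 17.45
position: [0.3713, 0.2753, 0.0318]
ee_rot: [-0.0, 0.932, -0.362, 0.0]
ft_force: [0.7, 1.0, -3.4]
width: 0.0356
gripper_force: 13.2
```

Full weight carried (3.4 N incl. bottle), about 5 N at each jaw. Draw out.

Call:
carry_out([
  [[-0.4, 0, 0], 0, 0.586],
  [[-1, 0, 0], 0, 0.586],
  [[-1.3, 0, 0], 0, 0.586],
  [[-1.3, 0, 0], 0, 0.586],
  [[-1.3, 0, 0], 0, 0.586],
  [[-1, 0, 0], 0, 0.586],
  [[-0.4, 0, 0], 0, 0.586],
  [[0, 0, 0], 0, 0.586],
])

```text
clock: 18.25
position: [0.3213, 0.3209, 0.0318]
ee_rot: [-0.0, 0.933, -0.361, -0.0]
ft_force: [0.1, 0.1, -3.5]
width: 0.0354
gripper_force: 13.2
```

Call:
carry_out([
  [[-0.4, 0, 0], 0, 0.586],
  [[-0.8, 0, 0], 0, 0.586],
  [[-0.6, 0, 0], 0, 0.586],
  [[-0.2, 0, 0], 0, 0.586],
  [[0, 0, 0], 0, 0.586],
  [[0, 0, 0], 0, 0.586],
])

```text
clock: 18.85
position: [0.307, 0.3338, 0.0318]
ee_rot: [0.0, 0.932, -0.361, 0.0]
ft_force: [-0.1, -1.0, -2.2]
width: 0.0355
gripper_force: 13.2
```

```bash
cat > k.py <<'E'
from h import *
from d import pts
from scipy.optimize import least_squares
import sys
s=get_state(); M=rot(s['ee_rot']); p=s['position']; print(s['clock'],p,s['width'],s['gripper_force'])
im,d=snapshot('side'); cv2.imwrite('pics/%s.png'%sys.argv[1],cv2.resize(im[140:300,200:400,::-1],None,fx=3.7,fy=3.7,interpolation=2))
for r in look_for('bottle_target','side')[:1]: print(r)
for r in landmark_of('bottle_target','side')[:1]:
    x=atz('side',r['uv'],0.003); print(r,x,'tool',((x-p)@M).round(4),'shelf x',(x[:2]-[.4595,.217])@[.737,-.676])
E
python3 k.py s3| grep -v -E "^(wrist|top|side)"
```

```text
[0.47065771 0.184745  ] 0.0011465097668050806
18.85 [0.3070216  0.33382009 0.03178209] 0.03546517730151696 13.171610981225967
{'extent': [286.6, 220.8, 301.1, 250.0], 'confidence': 0.55}
{'uv': [297.1, 244.9], 'confidence': 0.83} [0.41315696 0.23662655 0.003     ] tool [0.1439 0.0002 0.0288] shelf x -0.04742237331130262
```

View pics/s3.png

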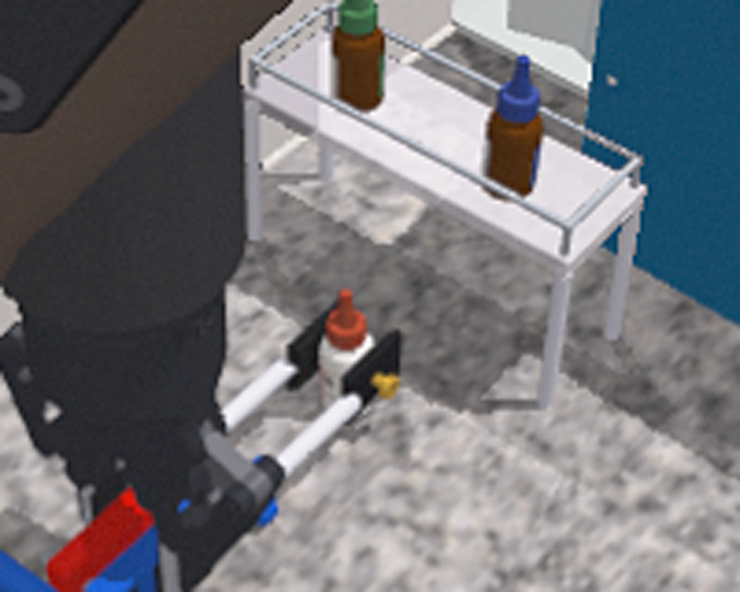

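Call:
carry_out([
  [[0, 0, 0.1], 0, 0.586],
  [[0, 0, 0.1], 0, 0.586],
  [[0, 0, 0], 0, 0.586],
  [[0, 0, 0], 0, 0.586],
])

```text
clock: 19.4
position: [0.3071, 0.3339, 0.0298]
ee_rot: [0.0, 0.932, -0.362, 0.0]
ft_force: [0.8, -0.1, -1.7]
width: 0.036
gripper_force: 13.2
```

Call:
carry_out([
  [[0, 0, 0], 0, 0.575],
  [[0, 0, 0], 0, 0.565],
  [[0, 0, 0], 0, 0.555],
  [[0, 0, 0], 0, 0.54],
  [[0, 0, 0.1], 0, 0.52],
  [[0, 0, 0], 0, 0.5],
  [[0, 0, 0], 0, 0.5],
])

```text
clock: 20.1
position: [0.307, 0.3338, 0.0287]
ee_rot: [0.0, 0.932, -0.362, -0.0]
ft_force: [-0.4, 0.5, -2.8]
width: 0.043
gripper_force: 7.7
```

Call:
carry_out([
  [[0, 0, 0.1], 0, 0.46],
  [[0, 0, 0], 0, 0.42],
  [[0, 0, 0.1], 0, 0.38],
  [[0, 0, 0], 0, 0.36],
  [[0, 0, 0], 0, 0.36],
  [[0, 0, 0], 0, 0.36],
])

```text
clock: 20.7
position: [0.307, 0.3339, 0.0268]
ee_rot: [0.0, 0.932, -0.362, -0.0]
ft_force: [-0.0, 0.2, -2.2]
width: 0.0546
gripper_force: 6.5
```

Call:
carry_out([
  [[-0.5, 0, 0], 0, 0.36],
  [[-1.2, 0, 0], 0, 0.36],
  [[-1.3, 0, 0], 0, 0.36],
  [[-1.3, 0, 0], 0, 0.36],
  [[-0.9, 0, 0], 0, 0.36],
  [[-0.3, 0, 0], 0, 0.36],
  [[0, 0, 0], 0, 0.36],
])

```text
clock: 21.4
position: [0.2659, 0.3714, 0.0268]
ee_rot: [0.0, 0.933, -0.361, 0.0]
ft_force: [-0.1, 0.0, -2.3]
width: 0.0546
gripper_force: 6.5
```

Call:
carry_out([
  [[0, 0, 0.1], 0, 0.36],
  [[0, 0, 0.1], 0, 0.36],
  [[0, 0, 0], 0, 0.36],
  [[0, 0, 0], 0, 0.36],
])

```text
clock: 21.8
position: [0.2666, 0.3707, 0.0247]
ee_rot: [0.0, 0.932, -0.362, 0.0]
ft_force: [0.3, 0.0, -2.9]
width: 0.0548
gripper_force: 6.5
```

Call:
carry_out([
  [[0, 0, 0.1], 0, 0.36],
  [[0, 0, 0.05], 0, 0.36],
  [[0, 0, 0], 0, 0.36],
  [[0, 0, 0], 0, 0.36],
])

```text
clock: 22.2
position: [0.2666, 0.371, 0.0236]
ee_rot: [-0.0, 0.932, -0.362, 0.0]
ft_force: [-0.1, -1.9, 4.8]
width: 0.0546
gripper_force: 7.1
```

Touching the bench; release and go up.

Call:
carry_out([
  [[0, 0, 0], 0, 0.33],
  [[0, 0, 0], 0, 0.28],
  [[0, 0, 0], 0, 0.15],
  [[0, 0, 0], 0, 0],
  [[0, 0, 0], 0, 0],
  [[0, 0, 0], 0, 0],
])

```text
clock: 22.8
position: [0.2664, 0.371, 0.0233]
ee_rot: [-0.0, 0.932, -0.362, -0.0]
ft_force: [-1.1, 0.1, 0.1]
width: 0.0855
gripper_force: 0.0
```

Call:
carry_out([
  [[0, 0, -1], 0, 0],
  [[0, 0, -2], 0, 0],
  [[0, 0, -3], 0, 0],
  [[0, 0, -3.5], 0, 0],
  [[0, 0, -4], 0, 0],
  [[0, 0, -4], 0, 0],
  [[0, 0, -4], 0, 0],
  [[0, 0, 0], 0, 0],
])

```text
clock: 23.6
position: [0.2676, 0.3734, 0.2447]
ee_rot: [-0.005, 0.932, -0.361, -0.0]
ft_force: [-0.1, 0.6, -0.8]
width: 0.0852
gripper_force: 0.0
```

```bash
cat > m.py <<'E'
from h import *
s=get_state(); print(s['clock'],s['position'],s['width'])
for c in ('side','wrist','top'):
    T=cam(c)[2]; im,d=snapshot(c); cv2.imwrite(f'pics/f_{c}.png',im[:,:,::-1])
    for n,z in (('bottle_target',0),('reacher_mouth',.027),('reacher',0),('reacher_end',0)):
        for r in landmark_of(n,c)[:1]: print(c,n,round(r['confidence'],2),np.round(r['uv']),atz(c,r['uv'],z,T).round(3))
a=cv2.imread('pics/f_side.png'); cv2.imwrite('pics/fs.png',cv2.resize(a[150:320,180:400],None,fx=3.4,fy=3.4))
E
python3 m.py
```

```text
23.6 [0.26755791 0.37337571 0.2447459 ] 0.08519777723773544
side bottle_target 0.77 [294. 250.] [0.406 0.242 0.   ]
side reacher_mouth 0.61 [271. 263.] [0.355 0.284 0.027]
side reacher 0.68 [219. 319.] [0.271 0.369 0.   ]
side reacher_end 0.75 [196. 348.] [0.221 0.402 0.   ]
wrist bottle_target 0.74 [278.   8.] [0.409 0.242 0.   ]
wrist reacher 0.79 [279. 175.] [0.268 0.369 0.   ]
wrist reacher_end 0.74 [282. 210.] [0.231 0.398 0.   ]
top bottle_target 0.64 [290. 200.] [0.403 0.243 0.   ]
top reacher_mouth 0.81 [270. 218.] [0.365 0.281 0.027]
top reacher 0.86 [222. 269.] [0.265 0.371 0.   ]
top reacher_end 0.29 [268. 218.] [0.366 0.286 0.   ]
```

View pics/fs.png

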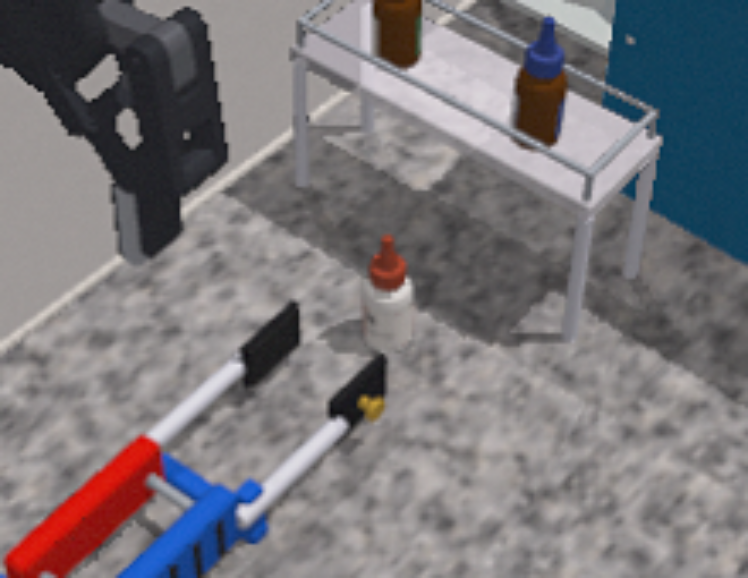

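```bash
python3 -c "
from plant import *
print(sign_off())"
```

```text
the job is handed in; nothing more can be done
None
```

The job is handed in: the red-capped bottle stands upright about 55 mm in front of the shelf, and the reacher lies flat with its trigger released and its jaws about 55 mm back from the bottle. The two bottles on top of the shelf look undisturbed. I got no verdict back, so these come from my last pictures and readings.

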